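# Load the indicator bottle through the sprung flaps of the dosing dock

## Task

Load the white-capped amber bottle into the dosing dock: push it upright down through the two sprung dust flaps in the top until it sits firmly on the springy seat at the bottom of the well, feeling for the seat and pressing only gently, then let go and come out so that both flaps spring shut over it. Leave the black-capped bottle and everything else where it stands.

Things in the scene. Friction and masses are not known exactly. Their poses are not given: they have to be found in the camera images.
- bottle_white: The bottle to load: amber glass, white cap, 37 mm diameter, 86 mm tall, about 70 g. Origin: centre of the underside, z up. Body up to z = 58 mm, thin neck, cap of 26 mm diameter from z = 65 to 86 mm (fixed on; grasp it there).
- bottle_black: A bottle of the same shape, 84 mm tall, with a black cap; not to be used. Origin: centre of the underside. It and the white-capped one stand in either order on the right-hand worktop.
- dock: The dosing dock: a white housing, 110 (x) x 140 (y) x 150 mm high, fixed, blue front panel on its -x face. Origin: centre of the underside, z up. From the top an upright throat, 52 mm (x) x 96 mm (y), goes down to z = 75 mm: room for fingers that close along the dock's y axis and hold the cap, and to open them 15 mm. All heights z below are above this origin.
- dock_mouth (a point): Centre of the throat at the level of the flaps, z = 146 mm, 4 mm below the top edge; axes as the dock's. The seated bottle's cap lies 27 to 47 mm below this. A bulky gripper may strike the housing if it holds the cap that deep: let go once the bottle stands on the lift and press the cap the rest of the way with shut fingertips, which push the flaps open again.
- dock_well (a point): Centre of the mouth of the lower well, z = 75 mm: 40 x 40 mm, rounded 4 mm edge, guides the bottle. In it the bottle first meets a friction-braked lift at z = 45 mm, which carries its underside: it sinks only when pushed (about 5 N), stays where it is left and does not spring back.
- dock_floor (a point): Centre of the well's floor plate, z = 6 mm. Above it, in the middle of the lift, the seat: a rubber pad with 2 mm of spring travel (rising to 6 N), then solid. Its height, different each time, cannot be seen: unpressed top anywhere from 9 to 27 mm above this point; only the rise in force tells. A push of 5 to 12 N more than the lift's force is right; over 30 N on the seat damages it.
- flap_near (a joint): Sprung grey flap, 24 x 94 x 3 mm, hinged on the -x edge of the throat; 0 is shut (level), grows to 1.5 rad as its free edge is pushed down. Its spring (about 0.6 N at the free edge, 3 N fully open) shuts it as soon as nothing is in its way; the seated bottle lies just clear below the flaps.
- flap_far (a joint): The other flap, alike, hinged on the +x edge of the throat; the two meet in the middle.
- salt_jar: Bystander: jar with a blue lid, 76 mm diameter, 106 mm tall. Origin: centre of the underside.
- beaker: Bystander: glass beaker, 72 mm diameter, 92 mm tall. Origin: centre of the underside.
There are look-alikes about, which are no part of the job. There is more than one size of the bottle_white; the one meant has the size given above.

How it is judged:
By the outcome, as a careful person would: the job done as asked, in the order asked, and still so for the second after the job is handed in, with the robot touching nothing.
It also fails if it takes over 58 s, if anything falls off the work surface, if the arm or the gripper's body presses on something with over 40 N, if the wrist force passes 120 N, or if a joint passes its speed limit or range.

## Robot

A 7-joint arm with a two-finger parallel gripper is mounted at the origin on a cart in front of the work surface, level with it; the furniture and walls round the work are solid. World frame = base frame: x ahead of the robot, y to its left, z up, the work surface at z = 0. Lengths are in m, angles in rad, forces in N, time in s.
With the tool pointing down it reaches from about 0.425 to 0.875 m from the base axis. Payload 4.7 kg.
Tool frame: the origin (TCP) lies midway between the tips of the shut fingers; the grasp point (between the pads) lies 19 mm behind it; z points along the fingers, y is the line along which they close (so a half turn about z gives the same grasp; the last joint's range is limited). The gripper opens to 87 mm and grips with 3 to 60 N. Pads are 19 mm wide; open, the fingers measure 117 mm over their backs; the gripper's body (75 mm by 190 mm) begins 51 mm behind the grasp point.
Start: joints at [1.235, 0.321, -0.07, 1.45, 0.023, 1.371, -0.057], TCP at [0.223, -0.611, 0.223] pointing down, gripper open.
Joint ranges: [-2.86, 2.86], [-0.3, 2.09], [-1.38, 1.24], [0.06, 2.45], [-1.56, 4.7], [0.09, 2.05], [-2.69, 2.69]. Speed limits (rad/s): [2.57, 2.57, 3.14, 3.14, 3.14, 3.14, 3.14].

## Interface

Orientations are given as a rotation vector (axis times angle).
In Python, from bench import ctrl gives the robot as it stands. The module is installed in compiled form; this text tells all that it offers.
- The arm moves only by the shell command python3 -m handwheel 'ROWS' [FORCE]. ROWS is JSON, a list of rows, each a list of 7 numbers: the finger opening in m, from 0 to 0.087, then the shift along the tool's x, y, z in m, then the turn, a rotation vector about the tool's x, y, z in degrees. A call has 1 to 12 rows; each row shifts and turns the commanded pose from where the row before left it, along the tool's axes as they then stand; what a row does not reach is not made up. A row lasts 1/8 s, in which the tool goes at most 62.5 mm and 10.7 degrees, less where a joint would pass 70% of its speed; a pose out of reach is approached as far as the arm can. A call is refused whole if a number of a shift passes 0.0625 or a number of a turn 10.7, either way. A call with a gripper value outside its range is refused whole. The fingers move at their own pace and stop on an object; FORCE is the grip in N (left out, the last holds). Time passes only in rows, so rows that do not move let the fingers close. It gives the time, the measured TCP pose, the force, the opening and the grip force at its end, in the units of the state.
- ctrl.get_state(): the state, without advancing time (a new reading comes with each control period).
- ctrl.get_image(name): name is "scene" or "top" or "wrist"; returns (picture, depth): 400x640x3 uint8, blue, green, red; 400x640 float32, m along the optical axis (not along the pixel's ray), 0 where there is no reading.
- ctrl.camera_info(name): a dict with "intrinsics" (3x3 intrinsics, pixels), "R" (3x3) and "t" (3): a world point X has camera coordinates R X + t. Camera axes: x right, y down, z forward; pixel columns grow to the right and rows downward; lengths in m; the calibration is good to about 2 mm. A picture is of the moment at which its call begins: read the wrist's pose just before it. camera_info takes no time and is no camera call; for the wrist camera it gives the pose at the moment of the call.
- ctrl.close_job(): hands the job in; it is judged then, once.
The state is a dict: "time": time; "joint_positions": joint angles; "qd": joint speeds; "joint_torque": joint torques, N m; "position": TCP position; "tool_rot": TCP orientation; "ft_force": force on the tool from outside, world axes, zero at the start; "torque": the same for the moment, N m; "grip_width": opening from 0.0 (shut) to 1.0 (fully open); "grip_force": force on a finger pad.
Only numpy, scipy, OpenCV 4.12 (cv2) and the standard library are available. Lean on these libraries where they do the work, as an engineer would, in place of code of your own. Each camera call takes 0.05 s, during which the arm holds its last target. There are 200 camera calls.

## Working session

There is one attempt and no reset: what is moved stays moved. The work goes in short steps, Python scripts to look and compute and a shell command to move; the robot and the scene stay as the last step left them, time stands still between calls to the robot, and variables do not carry over. Pictures are saved under pics/ and viewed, at most 10 in all, crops included, and the job is handed in when it is done.

```bash
mkdir -p pics; python3 - <<'E'
from bench import ctrl
import cv2,numpy as np
s=ctrl.get_state();print(s)
for n in("scene","top"):
    im,d=ctrl.get_image(n);c=ctrl.camera_info(n)
    cv2.imwrite(f"pics/{n}0.png",im);np.savez(f"{n}0.npz",im=im,d=d,K=c["intrinsics"],R=c["R"],t=c["t"])
    print(n,-np.array(c["R"]).T@c["t"])
E
```

```text
{'time': 0.0, 'joint_positions': array([ 1.23506617,  0.32182814, -0.07008092,  1.4516885 ,  0.02264684,
        1.37074699, -0.056925  ]), 'qd': array([ 0.00020723, -0.00026787,  0.0005213 , -0.00032519, -0.00098632,
        0.00031696,  0.00169016]), 'joint_torque': array([ 3.74984247e-04, -4.91285813e+01, -4.03802712e-01, -3.12533748e+01,
       -6.38090051e-02,  4.37116460e-02,  1.75293439e-04]), 'position': array([ 0.22252971, -0.61014449,  0.22145136]), 'tool_rot': array([-3.09185542e+00, -5.46414418e-01,  7.34966341e-04]), 'ft_force': array([ 0.3440187 , -0.23987273,  0.09319238]), 'torque': array([ 0.01219719, -0.03785256, -0.02214994]), 'grip_force': 0.0, 'grip_width': 1.0048729611480547}
scene [0.0469612  0.46309942 0.72924018]
top [ 0.39078379 -0.04376206  1.19254115]
```

View pics/scene0.png

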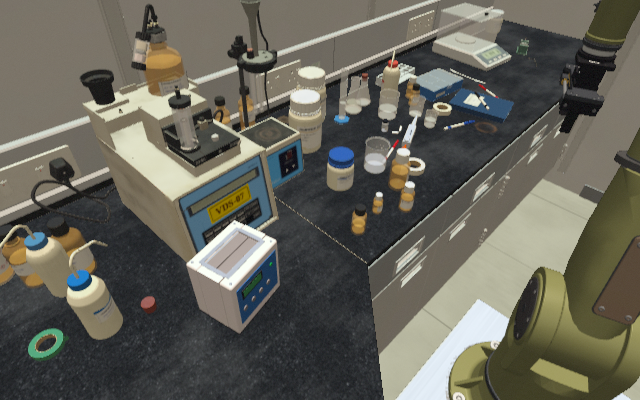

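View pics/top0.png

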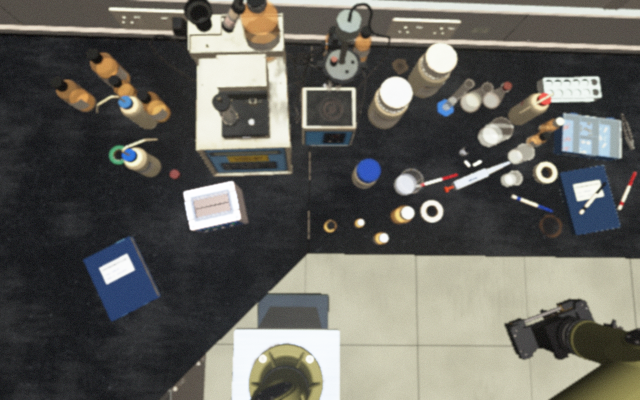

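The scene picture shows white-capped candidates at (378,203) small, (407,195) medium and (400,170) large. The black-capped bottle is at (359,220) and the dock at (235,270). In the top view the same bottles are at (359,223), (381,238), (402,213) and (330,226), and the dock is at (213,205). I'll measure heights and cap sizes, and check in one close crop.

```bash
cat > h.py <<'E'
import numpy as np,cv2
def load(n):
    z=np.load(n);return z["im"],z["d"],z["K"],z["R"],z["t"]
def cloud(d,K,R,t):
    v,u=np.mgrid[:d.shape[0],:d.shape[1]]
    p=np.stack([(u-K[0,2])/K[0,0]*d,(v-K[1,2])/K[1,1]*d,d],-1)
    P=(p-t)@R; P[d<=0]=np.nan; return P
def ray(u,v,z,K,R,t):
    c=-R.T@t; r=R.T@np.linalg.inv(K)@np.array([u,v,1.]); return c+r*(z-c[2])/r[2]
E
python3 - <<'E'
from h import *
np.set_printoptions(precision=4,suppress=True)
for n,w in(("scene0.npz",[(378,203),(407,195),(400,170),(359,220)]),("top0.npz",[(359,223),(381,238),(402,213),(330,226)])):
    im,d,K,R,t=load(n);P=cloud(d,K,R,t)
    for u,v in w:
        q=P[v-28:v+28,u-14:u+15].reshape(-1,3);c=P[v,u]
        q=q[(np.hypot(*(q[:,:2]-c[:2]).T)<.03)&(q[:,2]>.01)]
        top=np.nanpercentile(q[:,2],98);k=q[q[:,2]>top-.006]
        print(n,(u,v),c,"top",top,"capmean",k.mean(0),np.ptp(k,axis=0),len(k))
    # dock
    u,v=(235,250) if n[0]=='s' else (213,205)
    q=P[v-50:v+50,u-60:u+60].reshape(-1,3);c=ray(u,v,.15,K,R,t)
    k=q[(abs(q[:,2]-.147)<.008)&(np.hypot(*(q[:,:2]-c[:2]).T)<.12)]
    r=cv2.minAreaRect(k[:,:2].astype(np.float32)*1000);print("dock",c,np.median(k[:,2]),r,cv2.boxPoints(r))
im=cv2.imread("pics/scene0.png")
a=cv2.resize(im[145:245,340:430],None,fx=5,fy=5,interpolation=cv2.INTER_CUBIC)
b=cv2.resize(cv2.imread("pics/top0.png")[170:240,175:255],None,fx=4,fy=4)
a=np.pad(a,((0,0),(0,330),(0,0)));a[:280,455:775]=b
cv2.imwrite("pics/crop.png",a)
E
```

```text
scene0.npz (378, 203) [ 0.4667 -0.2037  0.0429] top 0.0614301279221255 capmean [ 0.4736 -0.2127  0.0596] [0.0181 0.0204 0.0074] 34
scene0.npz (407, 195) [ 0.4233 -0.2659  0.06  ] top 0.08522521771228628 capmean [ 0.4284 -0.2766  0.0839] [0.0244 0.0249 0.0081] 58
scene0.npz (400, 170) [ 0.4893 -0.3225  0.0751] top 0.12186894305546382 capmean [ 0.4976 -0.3345  0.1203] [0.0321 0.0325 0.0075] 81
scene0.npz (359, 220) [ 0.4516 -0.1079  0.0571] top 0.08404394534887491 capmean [ 0.4618 -0.1202  0.0821] [0.0253 0.0229 0.0074] 68
dock [0.5074 0.2045 0.15  ] 0.14756610794624708 ((508.0535888671875, 210.05694580078125), (111.34893035888672, 141.040771484375), 13.734029769897461) [[437.2283 265.3431]
 [470.7136 128.3349]
 [578.8788 154.7708]
 [545.3936 291.779 ]]
top0.npz (359, 223) [ 0.4736 -0.2102  0.0625] top 0.06394109598954253 capmean [ 0.4762 -0.2137  0.0612] [0.0153 0.0181 0.0063] 29
top0.npz (381, 238) [ 0.4288 -0.271   0.088 ] top 0.08926004436752495 capmean [ 0.4304 -0.2781  0.0865] [0.0207 0.0249 0.0081] 50
top0.npz (402, 213) [ 0.4995 -0.3245  0.1249] top 0.12523535979847022 capmean [ 0.501  -0.3384  0.1222] [0.0321 0.032  0.0073] 112
top0.npz (330, 226) [ 0.4616 -0.1213  0.0886] top 0.08808988332995532 capmean [ 0.4647 -0.1227  0.0849] [0.0235 0.0209 0.0065] 47
dock [0.5106 0.2059 0.15  ] 0.14981330510447116 ((510.4463195800781, 210.66647338867188), (110.88404083251953, 140.57418823242188), 13.81812572479248) [[439.8214 265.6776]
 [473.3963 129.1718]
 [581.0712 155.6554]
 [547.4963 292.1612]]
```

View pics/crop.png

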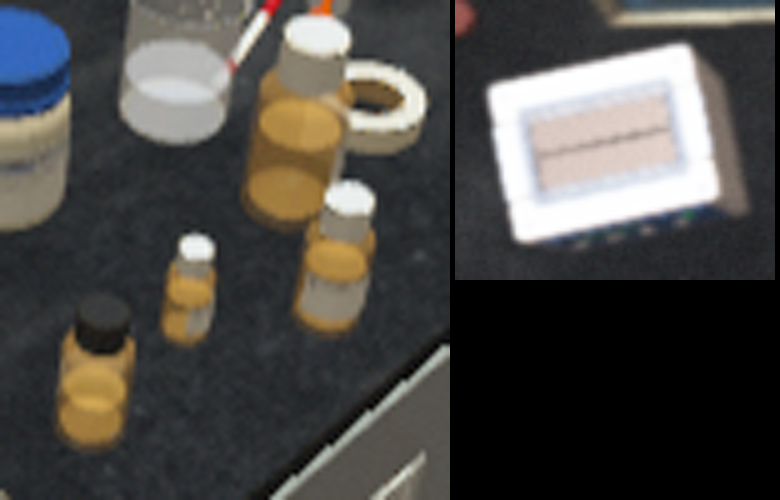

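The pick is the bottle at scene (407,195). Its top is at about 86 mm and its cap about 25 mm wide; the others are about 63, 124 and 84 (black cap) mm tall. It stands at (0.4295,-0.2775). The dock is at (0.509,0.2105), yaw 13.8°. I'll grasp at tool yaw 0 to keep clear of the tall bottle.

```bash
python3 - <<'E'
from h import *
for n in("scene0.npz","top0.npz"):
    im,d,K,R,t=load(n);P=cloud(d,K,R,t).reshape(-1,3)
    q=P[(P[:,2]>.17)&(P[:,1]<.4)&(P[:,1]>-.3)&(P[:,0]>.35)&(P[:,0]<.8)]
    print(n,len(q),[ (y,q[(abs(q[:,1]-y)<.05),0].min().round(3)) for y in np.arange(-.25,.4,.1) if (abs(q[:,1]-y)<.05).any()])
E
python3 -m handwheel '[[0.087,0,0,0,0,0,10],[0.087,0,0,0,0,0,10],[0.087,0.0296,-0.0475,0,0,0,0],[0.087,0.0296,-0.0475,0,0,0,0],[0.087,0.0296,-0.0475,0,0,0,0],[0.087,0.0296,-0.0475,0,0,0,0],[0.087,0.0296,-0.0475,0,0,0,0],[0.087,0.0296,-0.0475,0,0,0,0],[0.087,0.0296,-0.0475,0,0,0,0],[0.07,0,0,0,0,0,0]]' 15
```

```text
scene0.npz 8950 [(np.float64(-0.25), np.float64(0.791)), (np.float64(-0.15), np.float64(0.781)), (np.float64(-0.04999999999999999), np.float64(0.659)), (np.float64(0.050000000000000044), np.float64(0.655)), (np.float64(0.15000000000000002), np.float64(0.65)), (np.float64(0.25), np.float64(0.644)), (np.float64(0.3500000000000001), np.float64(0.67))]
top0.npz 6170 [(np.float64(-0.25), np.float64(0.793)), (np.float64(-0.15), np.float64(0.782)), (np.float64(-0.04999999999999999), np.float64(0.658)), (np.float64(0.050000000000000044), np.float64(0.657)), (np.float64(0.15000000000000002), np.float64(0.652)), (np.float64(0.25), np.float64(0.647)), (np.float64(0.3500000000000001), np.float64(0.673))]
time: 1.35
position: [0.4324, -0.2728, 0.2225]
tool_rot: [-3.14, -0.016, -0.001]
ft_force: [-0.6, 0.3, 0.3]
grip_width: 0.95
grip_force: 0.0
```

```bash
python3 - <<'E'
from h import *
from bench import ctrl
s=ctrl.get_state();c=ctrl.camera_info("wrist");im,d=ctrl.get_image("wrist")
cv2.imwrite("pics/w1.png",im);K,R,t=[np.array(c[k]) for k in("intrinsics","R","t")]
P=cloud(d,K,R,t)
m=(np.hypot(P[...,0]-.43,P[...,1]+.277)<.022)&(P[...,2]>.078)
u=np.argwhere(m);print(len(u),s["position"],-R.T@t)
if len(u):
    k=P[m];print(np.median(k[:,2]));b=k[k[:,2]>np.median(k[:,2])-.003]
    print(b.mean(0),cv2.minEnclosingCircle(b[:,:2].astype(np.float32)),u.mean(0))
E
```

```text
419 [ 0.43239248 -0.27275537  0.22249288] [ 0.50770359 -0.27318065  0.38427411]
0.08529977181930046
[ 0.43118208 -0.2808323   0.08527924] ((0.43080317974090576, -0.280808687210083), 0.012768658809363842) [196.78520286 326.06921241]
```

View pics/w1.png

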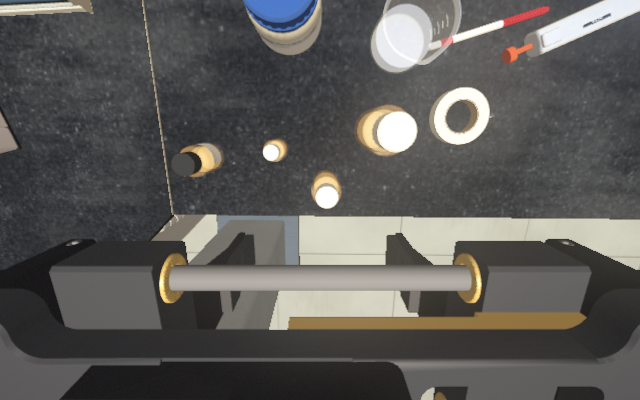

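The wrist view shows the target cap at (326,197), the tall bottle at (395,132) and the black one at (190,160). I'll fine-align and descend.

```bash
python3 -m handwheel '[[0.07,-0.002,0.006,0.03,0,0,0],[0.07,0,0,0.045,0,0,0],[0.07,0,0,0.045,0,0,0],[0.07,0,0,0.035,0,0,0],[0.07,0,0,0.01,0,0,0],[0.07,0,0,0,0,0,0],[0.0,0,0,0,0,0,0],[0.0,0,0,0,0,0,0],[0.0,0,0,0,0,0,0],[0.0,0,0,0,0,0,0],[0.0,0,0,0,0,0,0],[0.0,0,0,0,0,0,0]]' 15
```

```text
time: 2.9
position: [0.4277, -0.2839, 0.0575]
tool_rot: [-3.142, -0.001, 0.0]
ft_force: [0.3, -0.6, 0.2]
grip_width: 0.283
grip_force: 15.1
```

```bash
python3 -m handwheel '[[0.0,0,0,-0.02,0,0,0],[0.0,0,0,-0.05,0,0,0],[0.0,0,0,-0.06,0,0,0],[0.0,0,0,-0.05,0,0,0],[0.0,0,0,0,0,0,0],[0.0,0,0,0,0,0,0]]' 15; python3 - <<'E'
from h import *
from bench import ctrl
for n in("wrist","scene","top"):
    s=ctrl.get_state();c=ctrl.camera_info(n);im,d=ctrl.get_image(n);K,R,t=[np.array(c[k]) for k in("intrinsics","R","t")]
    p=s["position"]; P=cloud(d,K,R,t)
    m=(np.hypot(P[...,0]-p[0],P[...,1]-p[1])<.04)&(P[...,2]>p[2]-.065)&(P[...,2]<p[2]-.012)
    k=P[m];print(n,p,len(k),k.mean(0) if len(k) else 0, np.ptp(k,axis=0) if len(k) else 0)
    if len(k)>20:
        b=k[(k[:,2]<p[2]-.015)];print(cv2.minEnclosingCircle(b[:,:2].astype(np.float32)),b[:,2].min())
    if n!="top":
        cc=K@(R@p+t);u,v=(cc[:2]/cc[2]).astype(int);print(u,v)
        x0,y0=max(u-50,0),max(v-40,0);cv2.imwrite(f"pics/g_{n}.png",im[y0:v+60,x0:u+50])
a=[cv2.resize(cv2.imread(f"pics/g_{n}.png"),(390,390)) for n in("wrist","scene")]
cv2.imwrite("pics/g.png",np.hstack(a))
E
```

```text
time: 3.65
position: [0.4271, -0.2838, 0.2366]
tool_rot: [-3.141, -0.001, 0.002]
ft_force: [-0.5, -0.1, -0.8]
grip_width: 0.288
grip_force: 15.2
wrist [ 0.4271149  -0.28376538  0.23655406] 660 [ 0.4452801  -0.28115045  0.20608636] [0.01793792 0.03599253 0.04159545]
((0.43416503071784973, -0.2819311022758484), 0.01843327097594738) 0.18295410341957188
318 249
scene [ 0.42674788 -0.28350573  0.23576507] 247 [ 0.42163672 -0.26696901  0.20321968] [0.03624267 0.02716857 0.04440187]
((0.4262934923171997, -0.27574270963668823), 0.018784554675221443) 0.1791251784396807
422 133
top [ 0.42665011 -0.28340255  0.23548325] 0 0 0
```

View pics/g.png

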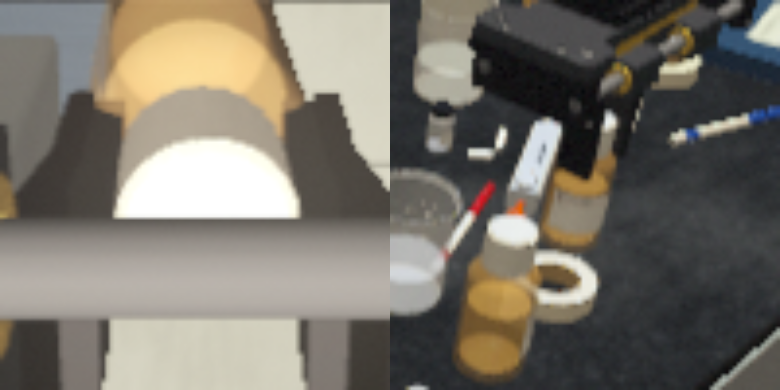

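The bottle is held upright between the pads (wrist crop centre, cap at ~(205,170)) and the pads are on the cap. Now over to the dock.

```bash
python3 -m handwheel '[[0,0.0091,-0.0549,0,0,0,0],[0,0.0091,-0.0549,0,0,0,0],[0,0.0091,-0.0549,0,0,0,0],[0,0.0091,-0.0549,0,0,0,0],[0,0.0091,-0.0549,0,0,0,0],[0,0.0091,-0.0549,0,0,0,0],[0,0.0091,-0.0549,0,0,0,0],[0,0.0091,-0.0549,0,0,0,0],[0,0.0091,-0.0549,0,0,0,0],[0,0,0,0,0,0,-6.9],[0,0,0,0,0,0,-6.9],[0,0,0,0,0,0,0]]' 15; python3 -m handwheel '[[0,0,0,0,0,0,0],[0,0,0,0,0,0,0]]'
cat > meas.py <<'E'
from h import *
from bench import ctrl
from scipy.optimize import least_squares
np.set_printoptions(precision=4,suppress=True)
A=[]
for n in("wrist","scene","top"):
    s=ctrl.get_state();c=ctrl.camera_info(n);im,d=ctrl.get_image(n);K,R,t=[np.array(c[k]) for k in("intrinsics","R","t")]
    p=s["position"];P=cloud(d,K,R,t);cv2.imwrite(f"pics/d_{n}.png",im)
    m=(np.hypot(P[...,0]-p[0],P[...,1]-p[1])<.03)&(P[...,2]>p[2]-.055)&(P[...,2]<p[2]-.008)&(im[...,2].astype(int)-im[...,0]>25)
    k=P[m]
    if len(k)>20:
        f=least_squares(lambda q:np.hypot(k[:,0]-q[0],k[:,1]-q[1])-.0185,p[:2],loss="soft_l1",f_scale=.002)
        print(n,len(k),"bottle",f.x,"rel TCP",f.x-p[:2],"rms",np.sqrt(np.mean(f.fun**2)))
    q=P[(abs(P[...,2]-.147)<.007)&(np.hypot(P[...,0]-.509,P[...,1]-.21)<.1)]
    if len(q)>50: print(n,"dock",len(q),cv2.minAreaRect(q[:,:2].astype(np.float32)*1000))
R0=cv2.Rodrigues(s["tool_rot"])[0];print(p,R0.T)
E
python3 meas.py
```

```text
time: 5.3
position: [0.5086, 0.21, 0.2362]
tool_rot: [-3.119, -0.377, 0.004]
ft_force: [-0.2, -0.6, -0.9]
grip_width: 0.284
grip_force: 15.4
time: 5.55
position: [0.5092, 0.2099, 0.2373]
tool_rot: [3.119, 0.376, -0.001]
ft_force: [0.0, 0.7, -0.8]
grip_width: 0.282
grip_force: 15.4
wrist 744 bottle [0.5114 0.2113] rel TCP [0.0022 0.0015] rms 0.00030792927265783953
wrist dock 12150 ((511.9493103027344, 208.7642822265625), (106.00444030761719, 140.38717651367188), 13.776322364807129)
scene 250 bottle [0.5106 0.2133] rel TCP [0.0014 0.0033] rms 0.0009076997877115936
scene dock 3041 ((508.20489501953125, 209.86155700683594), (110.53143310546875, 141.3915557861328), 13.328659057617188)
top dock 856 ((511.76739501953125, 204.4789276123047), (110.06781768798828, 128.1990509033203), 13.8767671585083)
[0.5092 0.21   0.2375] [[ 0.9712  0.2384 -0.    ]
 [ 0.2384 -0.9712  0.0002]
 [ 0.     -0.0002 -1.    ]]
```

```bash
python3 -m handwheel '[[0,-0.0027,0.0025,0,0,0,0],[0,0,0,0.02,0,0,0],[0,0,0,0.02,0,0,0],[0,0,0,0.02,0,0,0],[0,0,0,0.018,0,0,0],[0,0,0,0.015,0,0,0],[0,0,0,0,0,0,0]]' 20; python3 -m handwheel '[[0,0,0,0.003,0,0,0],[0,0,0,0.003,0,0,0],[0,0,0,0.003,0,0,0],[0,0,0,0.003,0,0,0]]';python3 -m handwheel '[[0,0,0,0.003,0,0,0],[0,0,0,0.003,0,0,0],[0,0,0,0,0,0,0]]'
```

```text
time: 6.58
position: [0.5055, 0.2064, 0.1421]
tool_rot: [3.118, 0.379, -0.007]
ft_force: [-0.4, 0.3, -5.7]
grip_width: 0.284
grip_force: 20.2
time: 7.08
position: [0.5076, 0.2073, 0.1329]
tool_rot: [-3.119, -0.379, -0.002]
ft_force: [-0.4, -0.3, 2.2]
grip_width: 0.28
grip_force: 20.4
time: 7.45
position: [0.5069, 0.207, 0.1261]
tool_rot: [3.119, 0.379, -0.001]
ft_force: [0.5, -0.5, -0.3]
grip_width: 0.281
grip_force: 21.6
```

```bash
python3 -m handwheel '[[0,0,0,0.003,0,0,0],[0,0,0,0.003,0,0,0],[0,0,0,0.003,0,0,0],[0,0,0,0.003,0,0,0]]';python3 -m handwheel '[[0,0,0,0.003,0,0,0],[0,0,0,0.003,0,0,0]]';python3 -m handwheel '[[0,0,0,0.002,0,0,0],[0,0,0,0.002,0,0,0],[0,0,0,0,0,0,0]]'
```

```text
time: 7.95
position: [0.5069, 0.207, 0.1141]
tool_rot: [3.118, 0.379, -0.001]
ft_force: [-0.2, 0.7, 1.8]
grip_width: 0.281
grip_force: 21.4
time: 8.2
position: [0.507, 0.207, 0.1081]
tool_rot: [3.118, 0.379, -0.001]
ft_force: [0.1, 0.7, 1.4]
grip_width: 0.283
grip_force: 21.3
time: 8.57
position: [0.507, 0.207, 0.1042]
tool_rot: [3.119, 0.379, -0.001]
ft_force: [-0.6, 0.3, 0.5]
grip_width: 0.283
grip_force: 21.5
```

```bash
for i in 1; do python3 -m handwheel '[[0,0,0,0.001,0,0,0],[0,0,0,0.001,0,0,0]]'; done | sed -n '2p;4p'; python3 -m handwheel '[[0,0,0,0.001,0,0,0],[0,0,0,0.001,0,0,0]]'| sed -n '2p;4p'; python3 -m handwheel '[[0,0,0,0.001,0,0,0],[0,0,0,0.001,0,0,0]]'| sed -n '2p;4p'
```

```text
position: [0.5073, 0.2071, 0.1026]
ft_force: [0.0, -0.2, 2.4]
position: [0.5079, 0.2073, 0.1013]
ft_force: [-0.0, 0.1, 5.9]
position: [0.5078, 0.2074, 0.0993]
ft_force: [-0.7, 0.3, 5.8]
```

The lift force of about 6 N is steady, so the bottle stands on the lift. Release, rise above the cap, shut the tips.

```bash
python3 -m handwheel '[[0.04,0,0,0,0,0,0],[0.04,0,0,0,0,0,0],[0.04,0,0,0,0,0,0],[0.04,0,0,0,0,0,0]]' | tail -5; python3 -m handwheel '[[0.04,0,0,-0.01,0,0,0],[0.04,0,0,-0.015,0,0,0],[0.04,0,0,-0.014,0,0,0],[0,0,0,0,0,0,0],[0,0,0,0,0,0,0],[0,0,0,0,0,0,0],[0,0,0,0,0,0,0]]' 10
```

```text
position: [0.5069, 0.2069, 0.0982]
tool_rot: [3.118, 0.379, -0.001]
ft_force: [-0.9, 0.3, -0.9]
grip_width: 0.454
grip_force: 2.8
time: 10.7
position: [0.5009, 0.2059, 0.1359]
tool_rot: [3.115, 0.38, -0.021]
ft_force: [-13.2, -2.7, 2.4]
grip_width: 0.094
grip_force: 12.1
```

```bash
python3 - <<'E'
from h import *
from bench import ctrl
o=[]
for n,(y,x) in(("scene",(170,150)),("wrist",(150,200))):
    im,d=ctrl.get_image(n);cv2.imwrite(f"pics/r_{n}.png",im);o.append(cv2.resize(im[y:y+200,x:x+240],(390,325)))
cv2.imwrite("pics/r.png",np.hstack(o));print(ctrl.get_state()["time"])
E
```

```text
10.8
```

View pics/r.png

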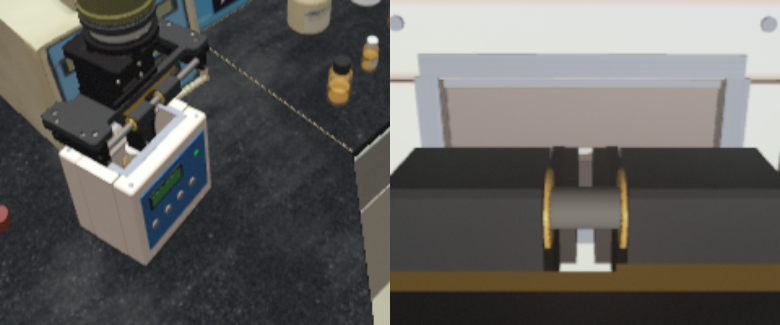

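The fingers stopped at 8 mm with a 13 N sideways force, so something is caught between them. I'll check with depth before moving on.

```bash
python3 - <<'E'
from h import *
from bench import ctrl
np.set_printoptions(precision=3,suppress=True)
s=ctrl.get_state();print(s["position"],s["ft_force"],s["torque"],s["grip_width"],s["grip_force"])
c=ctrl.camera_info("wrist");im,d=ctrl.get_image("wrist");K,R,t=[np.array(c[k]) for k in("intrinsics","R","t")]
P=cloud(d,K,R,t)
a=np.deg2rad(13.8);M=np.array([[np.cos(a),np.sin(a)],[-np.sin(a),np.cos(a)]])
def D(p): return np.r_[M@(p[:2]-[.5085,.2085]),p[2]]
print("tcp in dock",D(s["position"]))
for v in range(195,325,6): print(v,[ (u,D(P[v,u]),im[v,u]) for u in (318,)])
T=ctrl.get_image("top")[0]
b=cv2.resize(im[180:330,260:380],None,fx=3.4,fy=3.4,interpolation=cv2.INTER_CUBIC)
e=cv2.resize(ctrl.get_image("scene")[0][200:280,180:260],(390,390),interpolation=cv2.INTER_CUBIC)
o=np.zeros((510,798,3),np.uint8);o[:,:408]=b;o[:390,408:]=e;cv2.imwrite("pics/z.png",o)
E
```

```text
[0.501 0.206 0.136] [-13.652  -2.966   1.939] [-0.677  2.853 -0.044] 0.05096898822158361 12.082445614796598
tcp in dock [-0.008 -0.001  0.136]
195 [(318, array([ 0.031, -0.001,  0.15 ]), array([184, 175, 172], dtype=uint8))]
201 [(318, array([ 0.027, -0.001,  0.148]), array([183, 175, 171], dtype=uint8))]
207 [(318, array([ 0.023, -0.001,  0.147]), array([146, 152, 163], dtype=uint8))]
213 [(318, array([ 0.019, -0.001,  0.146]), array([146, 152, 162], dtype=uint8))]
219 [(318, array([ 0.016, -0.001,  0.146]), array([146, 152, 162], dtype=uint8))]
225 [(318, array([ 0.012, -0.001,  0.147]), array([144, 149, 160], dtype=uint8))]
231 [(318, array([ 0.009, -0.001,  0.147]), array([141, 147, 158], dtype=uint8))]
237 [(318, array([ 0.005, -0.001,  0.148]), array([141, 147, 157], dtype=uint8))]
243 [(318, array([-0.008, -0.001,  0.127]), array([200, 206, 207], dtype=uint8))]
249 [(318, array([-0.014, -0.001,  0.124]), array([ 87,  92, 100], dtype=uint8))]
255 [(318, array([-0.016, -0.001,  0.129]), array([ 92,  95, 103], dtype=uint8))]
261 [(318, array([-0.017, -0.001,  0.135]), array([ 91,  95, 103], dtype=uint8))]
267 [(318, array([ 0.026, -0.001,  0.218]), array([66, 70, 74], dtype=uint8))]
273 [(318, array([ 0.025, -0.001,  0.221]), array([ 95, 100, 104], dtype=uint8))]
279 [(318, array([ 0.024, -0.001,  0.222]), array([115, 121, 126], dtype=uint8))]
285 [(318, array([ 0.022, -0.001,  0.222]), array([116, 122, 127], dtype=uint8))]
291 [(318, array([-0.029, -0.001,  0.15 ]), array([161, 153, 151], dtype=uint8))]
297 [(318, array([-0.033, -0.001,  0.151]), array([179, 170, 166], dtype=uint8))]
303 [(318, array([-0.037, -0.001,  0.15 ]), array([214, 224, 221], dtype=uint8))]
309 [(318, array([-0.042, -0.001,  0.149]), array([214, 224, 221], dtype=uint8))]
315 [(318, array([-0.046, -0.001,  0.149]), array([214, 223, 221], dtype=uint8))]
321 [(318, array([ 0.017, -0.001,  0.232]), array([41, 78, 99], dtype=uint8))]
```

View pics/z.png

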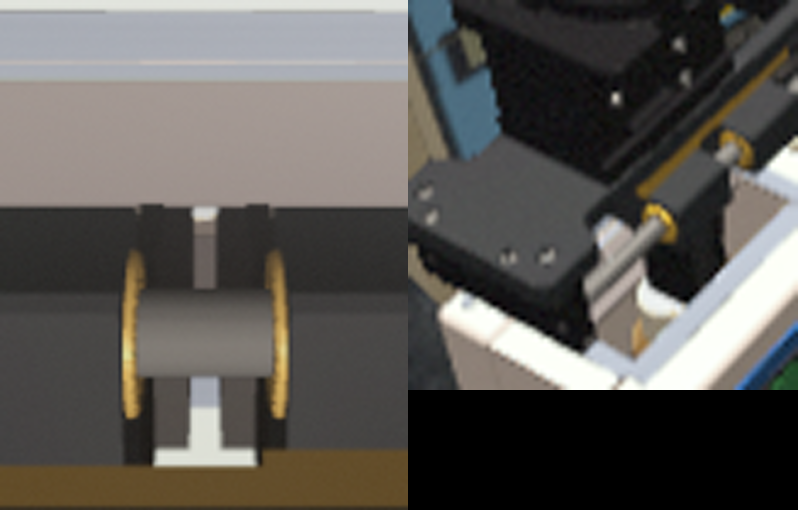

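The far flap has sprung shut against the fingers' +x side, pushing them about 8 mm towards -x. The near flap is still open and the bottle cap is visible below at z≈0.127. I'll relieve the side load, rise clear so both flaps shut, then press down through the middle.

```bash
python3 -m handwheel '[[0,-0.004,0,0,0,0,0],[0,-0.003,0,0,0,0,0],[0,0,0,0,0,0,0]]'|tail -5; python3 -m handwheel '[[0,0,0,-0.008,0,0,0],[0,0,0,-0.012,0,0,0],[0,0,0,-0.02,0,0,0],[0,0.007,0,-0.01,0,0,0],[0,0,0,0,0,0,0],[0,0,0,0,0,0,0]]' 10; python3 - <<'E'
from h import *
from bench import ctrl
for n in("scene","wrist"):
    im,d=ctrl.get_image(n);c=ctrl.camera_info(n);K,R,t=[np.array(c[k]) for k in("intrinsics","R","t")]
    P=cloud(d,K,R,t);a=np.deg2rad(13.8);M=np.array([[np.cos(a),np.sin(a)],[-np.sin(a),np.cos(a)]])
    q=(P[...,:2]-[.5085,.2085])@M.T
    for x in range(-24,25,6):
        m=(abs(q[...,0]*1000-x)<3)&(abs(q[...,1])<.045)&(P[...,2]<.16)&(P[...,2]>.05);z=P[...,2][m]
        print(n,x,len(z),np.percentile(z,[3,50,97]).round(3) if len(z) else "")
    r=q[(abs(P[...,2]-.147)<.006)&(abs(q[...,0])<.07)&(abs(q[...,1])<.09)];print(cv2.minAreaRect(r.astype(np.float32)*1000))
s=ctrl.get_state();print(M@(s["position"][:2]-[.5085,.2085]))
E
```

```text
position: [0.5006, 0.2055, 0.1375]
tool_rot: [-3.118, -0.378, -0.001]
ft_force: [1.2, 0.7, -5.1]
grip_width: 0.002
grip_force: 7.3
time: 12.08
position: [0.507, 0.207, 0.1871]
tool_rot: [3.119, 0.379, -0.001]
ft_force: [0.2, 0.6, -1.0]
grip_width: 0.009
grip_force: 0.0
scene -24 83 [0.145 0.147 0.149]
scene -18 113 [0.144 0.146 0.147]
scene -12 118 [0.144 0.146 0.148]
scene -6 111 [0.144 0.146 0.148]
scene 0 104 [0.143 0.145 0.148]
scene 6 115 [0.144 0.146 0.148]
scene 12 111 [0.144 0.146 0.148]
scene 18 82 [0.145 0.146 0.147]
scene 24 89 [0.143 0.146 0.148]
((-0.5012741088867188, 1.3754043579101562), (141.3131866455078, 110.35076141357422), 89.8618392944336)
wrist -24 126 [0.07  0.073 0.075]
wrist -18 0 
wrist -12 467 [0.146 0.147 0.148]
wrist -6 866 [0.127 0.147 0.148]
wrist 0 607 [0.144 0.147 0.148]
wrist 6 919 [0.146 0.147 0.148]
wrist 12 890 [0.146 0.147 0.148]
wrist 18 938 [0.146 0.147 0.148]
wrist 24 956 [0.146 0.147 0.149]
((20.335670471191406, -0.5872802734375), (139.95458984375, 72.03231048583984), 89.90039825439453)
[-0.00213882 -0.00113243]
```

Both flaps are shut again (level at 0.146–0.147). Pressing down with shut tips.

```bash
python3 -m handwheel '[[0,0.002,-0.001,0.02,0,0,0],[0,0,0,0.02,0,0,0],[0,0,0,0.01,0,0,0],[0,0,0,0,0,0,0]]' 10 | sed -n '2p;4p'; python3 -m handwheel '[[0,0,0,0.002,0,0,0],[0,0,0,0.002,0,0,0]]'| sed -n '2p;4p';python3 -m handwheel '[[0,0,0,0.002,0,0,0],[0,0,0,0.001,0,0,0]]'| sed -n '2p;4p';python3 -m handwheel '[[0,0,0,0.001,0,0,0],[0,0,0,0.001,0,0,0]]'| sed -n '2p;4p'
```

```text
position: [0.5086, 0.2085, 0.1366]
ft_force: [1.1, -0.6, 0.7]
position: [0.5096, 0.2087, 0.1344]
ft_force: [0.6, 0.0, 6.0]
position: [0.5098, 0.2089, 0.1316]
ft_force: [-0.1, 1.0, 6.7]
position: [0.5101, 0.2091, 0.1302]
ft_force: [-0.3, -1.2, 8.1]
```

```bash
python3 -m handwheel '[[0,0,0,0.001,0,0,0],[0,0,0,0.001,0,0,0]]'| sed -n '2p;4p';python3 -m handwheel '[[0,0,0,0.001,0,0,0],[0,0,0,0,0,0,0]]'| sed -n '2p;4p';python3 -m handwheel '[[0,0,0,0.001,0,0,0],[0,0,0,0,0,0,0]]'| sed -n '2p;4p';python3 -m handwheel '[[0,0,0,0.001,0,0,0],[0,0,0,0,0,0,0]]'| sed -n '2p;4p'
```

```text
position: [0.5099, 0.209, 0.128]
ft_force: [-0.3, -0.3, 7.5]
position: [0.5093, 0.2089, 0.1264]
ft_force: [-0.3, 0.6, 5.4]
position: [0.5092, 0.2088, 0.1251]
ft_force: [-0.5, -1.1, 7.0]
position: [0.5092, 0.2087, 0.1241]
ft_force: [-0.9, -0.3, 4.7]
```

```bash
python3 -m handwheel '[[0,0,0,0.001,0,0,0],[0,0,0,0.001,0,0,0]]'| sed -n '2p;4p';python3 -m handwheel '[[0,0,0,0.001,0,0,0],[0,0,0,0.001,0,0,0]]'| sed -n '2p;4p';python3 -m handwheel '[[0,0,0,0.001,0,0,0],[0,0,0,0.001,0,0,0]]'| sed -n '2p;4p'
```

```text
position: [0.5092, 0.2088, 0.1223]
ft_force: [-0.7, -1.2, 5.8]
position: [0.5091, 0.2087, 0.1202]
ft_force: [-2.1, 0.5, 6.1]
position: [0.509, 0.2087, 0.1183]
ft_force: [-1.3, -0.3, 6.7]
```

```bash
python3 -m handwheel '[[0,0,0,0.001,0,0,0],[0,0,0,0.001,0,0,0]]'| sed -n '2p;4p';python3 -m handwheel '[[0,0,0,0.001,0,0,0],[0,0,0,0.001,0,0,0]]'| sed -n '2p;4p'
```

```text
position: [0.5089, 0.2087, 0.1163]
ft_force: [-1.8, -1.0, 7.8]
position: [0.5088, 0.2087, 0.1143]
ft_force: [-1.4, -1.9, 8.4]
```

```bash
python3 -m handwheel '[[0,0,0,0.001,0,0,0],[0,0,0,0,0,0,0]]'| sed -n '2p;4p';python3 -m handwheel '[[0,0,0,0.001,0,0,0],[0,0,0,0,0,0,0]]'| sed -n '2p;4p';
```

```text
position: [0.5088, 0.2087, 0.1136]
ft_force: [-3.1, -0.9, 8.9]
position: [0.5089, 0.2088, 0.113]
ft_force: [-3.0, -0.7, 12.0]
```

```bash
python3 -m handwheel '[[0,0,0,0.001,0,0,0],[0,0,0,0,0,0,0]]'| sed -n '2p;4p';python3 -m handwheel '[[0,0,0,0.001,0,0,0],[0,0,0,0,0,0,0]]'| sed -n '2p;4p';
```

```text
position: [0.509, 0.2089, 0.1126]
ft_force: [-4.6, -1.9, 14.9]
position: [0.5091, 0.2089, 0.1125]
ft_force: [-7.0, -3.5, 21.9]
```

The seat shows clearly: +6.5 N over about 1.7 mm, then solid at cap height 0.1125 (underside ≈ 26.5 mm), with about 15 N on the seat. Withdrawing.

```bash
python3 -m handwheel '[[0,0,0,-0.003,0,0,0],[0,0,0,-0.002,0,0,0]]'; python3 -m handwheel '[[0,0,0,-0.012,0,0,0],[0,0,0,-0.012,0,0,0],[0,0,0,-0.02,0,0,0],[0,0,0,-0.03,0,0,0],[0,0,0,-0.05,0,0,0],[0,0,0,-0.05,0,0,0],[0,0,0,0,0,0,0],[0,0,0,0,0,0,0]]'; python3 - <<'E'
from h import *
from bench import ctrl
o=[]
for n in("scene","wrist","top"):
    im,d=ctrl.get_image(n);c=ctrl.camera_info(n);K,R,t=[np.array(c[k]) for k in("intrinsics","R","t")]
    cv2.imwrite(f"pics/f_{n}.png",im);o.append(cv2.resize(im,(400,250)))
    P=cloud(d,K,R,t);a=np.deg2rad(13.8);M=np.array([[np.cos(a),np.sin(a)],[-np.sin(a),np.cos(a)]])
    q=(P[...,:2]-[.5085,.2085])@M.T
    for x in range(-24,25,8):
        m=(abs(q[...,0]*1000-x)<3)&(abs(q[...,1])<.045)&(P[...,2]<.16)&(P[...,2]>.05);z=P[...,2][m]
        print(n,x,len(z),np.percentile(z,[3,50,97]).round(3) if len(z) else "")
cv2.imwrite("pics/f.png",np.vstack([np.hstack(o[:2]),np.hstack([o[2],o[2]*0])]))
E
```

```text
time: 16.92
position: [0.5084, 0.2086, 0.1138]
tool_rot: [-3.118, -0.379, 0.001]
ft_force: [0.8, 1.6, -5.2]
grip_width: 0.005
grip_force: 6.4
time: 17.92
position: [0.5087, 0.2081, 0.2882]
tool_rot: [3.118, 0.378, -0.001]
ft_force: [0.5, -0.3, -0.3]
grip_width: 0.007
grip_force: 0.0
scene -24 78 [0.145 0.147 0.148]
scene -16 117 [0.144 0.146 0.147]
scene -8 121 [0.144 0.146 0.148]
scene 0 106 [0.143 0.145 0.147]
scene 8 108 [0.144 0.146 0.148]
scene 16 115 [0.144 0.146 0.148]
scene 24 123 [0.144 0.146 0.148]
wrist -24 454 [0.146 0.148 0.15 ]
wrist -16 446 [0.07  0.147 0.148]
wrist -8 429 [0.114 0.147 0.148]
wrist 0 340 [0.145 0.146 0.148]
wrist 8 418 [0.145 0.147 0.148]
wrist 16 414 [0.145 0.147 0.148]
wrist 24 422 [0.146 0.147 0.149]
top -24 64 [0.144 0.149 0.156]
top -16 72 [0.144 0.148 0.152]
top -8 73 [0.144 0.148 0.151]
top 0 42 [0.145 0.148 0.15 ]
top 8 14 [0.109 0.147 0.15 ]
top 16 19 [0.07  0.147 0.152]
top 24 0
```

View pics/f.png

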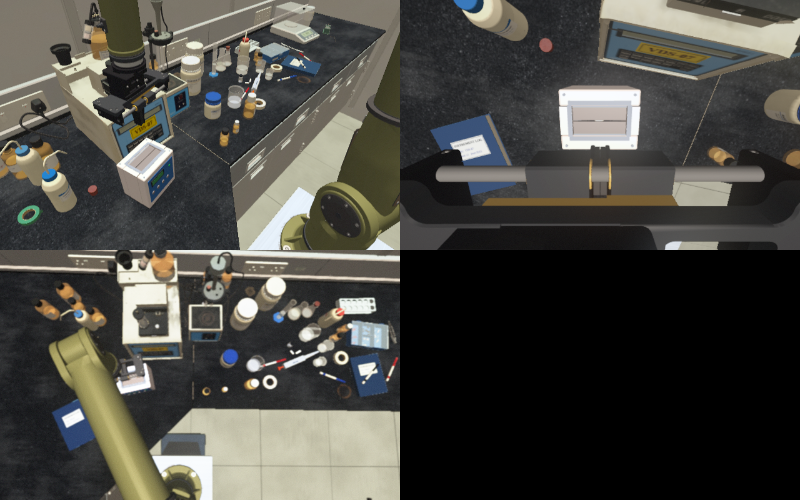

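The final view shows both flaps level and shut (dock at scene (146,170), wrist (600,118)), and the bystanders and black-capped bottle in place. Handing in.

```bash
python3 -c "
from bench import ctrl
print(ctrl.close_job())"
```

```text
the job is handed in; nothing more can be done
None
```

The white-capped bottle is seated in the dock with both flaps shut and the robot clear. The final press peaked at about 15 N on the seat, above the 5–12 N advised but well under the 30 N damage limit. The job is handed in at about 18 s; no verdict was returned.

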